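Borescope check of a stripped air cylinder

TASK

The air cylinder from the date marker stands stripped in the vice and its bore has to be looked over. Pull the dust plug out of the bore and hang it by its loop on the hook of the tool hanger, then take the borescope from its stand and lower its tube upright down the middle of the bore, never touching the cylinder with it, until the tip is about half-way down the 100 mm barrel. Finish still holding the borescope there, centred and steady; leave the end cover and the jar lids where they are.

Things in the scene. Friction and masses are not known exactly. Their poses are not given: they have to be found in the camera images.
- vice: steel vice, 150 x 60 mm, fixed; origin at the centre of its underside, on the bore's axis; x along the vice, screw at -x. Its jaws (tops 62 mm above the bench) clamp the cylinder barrel upright: square aluminium profile 36 x 36 mm, 100 mm tall, from 28 to 128 mm above the bench, with a plain round bore 20 mm in diameter right through
- bore_mouth (a point): centre of the bore's upper mouth, level with the barrel's end face, 128 mm above the bench; z points up along the bore
- plug: loose black plastic dust plug, 45 g, 74 mm tall; origin under its spigot (17 mm across, 18 mm long, at first in the bore), z up. Above: round flange 32 mm wide, 6 mm thick, resting on the barrel's end; then an upright rectangular loop, 44 mm wide along y, 12 mm thick along x, bars 8 mm, opening 28 mm wide, 40 mm high, open along x. Can be pinched by the top bar, across its 12 mm
- plug_loop (a point): middle of the underside of the loop's top bar, 66 mm above the plug's origin (the bar's top is 8 mm higher); axes as the plug's
- hanger: tool hanger, fixed: steel foot 130 x 80 mm, post 16 mm square, 189 mm tall, and one hook: a round steel rod 7 mm thick leaving the post towards -x, its axis 165 mm above the bench, level and straight to 100 mm from the post's axis, then turned up (tip's top 180 mm above the bench, 113 mm from the post's axis). Origin on the bench under the post
- hook_seat (a point): point on the upper side of the hook's straight part, 52 mm from the post's axis, 168.5 mm above the bench; x along the rod, towards the post, z up. The plug hangs well anywhere on the straight part, with the rod through its loop
- stand: instrument stand fixed to the bench: base plate 90 x 90 mm, two posts, and an aluminium top plate 44 x 84 mm, 135 mm above the bench, with a 12 mm hole (and another 12 mm hole in a lower plate at 60 to 66 mm) right above the origin; origin on the bench
- scope: loose rigid borescope, 220 g, upright in the stand, tube through the holes, body resting on the top plate; origin at the tube's lower tip, z up the tube. Steel tube 8 mm in diameter, 115 mm long; black body 28 mm in diameter from 115 to 163 mm, neck, 28 mm eyepiece to 192 mm. A 9 mm light post sticks out along +x at 129 mm, to 33 mm from the axis. Grip the body across y, at about 145 mm
- end_cover: bystander: aluminium end cover of the cylinder, 36 x 36 x 28 mm, loose; origin under its centre
- lid_large: bystander: tan jar lid, 82 mm in diameter, 16 mm high, loose; origin under its centre
- lid_small: bystander: gold jar lid, 66 mm in diameter, 16 mm high, loose; origin under its centre
Mind the look-alikes: they are no part of the job. What is shaped like the hanger but orange or turquoise is not meant. There is more than one size of the scope; the job needs the middle-sized.

How it is judged:
On the way, in this order (a step that is already met when the one before it is completed fails the run):
1. the dust plug hangs by its loop on the hook, let go of (x of plug_loop in the frame of hook_seat between -0.06 and 0.046 m and y of plug_loop in the frame of hook_seat between -0.012 and 0.012 m and z of plug_loop in the frame of hook_seat between -0.006 and 0.012 m and contact force between plug and hanger above 0.1 N and contact force between plug and the fingers below 0.05 N and angle between plug's own z axis and vertical below 0.6 rad), for 0.3 s.
2. the borescope's tip is inside the mouth of the bore (horizontal distance between scope and bore_mouth below 0.006 m and z of scope in the frame of bore_mouth below -0.005 m), for 0.1 s.
At the end, for the whole second after the job is handed in: Borescope gripped, still, tip 35 to 65 mm below the bore's mouth and within 3 mm of its axis, tube within 0.06 rad of the bore's direction, not touching cylinder or vice; plug hanging at rest on the straight part of the hook by its loop, let go of (all of step 1 and z of scope in the frame of bore_mouth between -0.065 and -0.035 m and horizontal distance between scope and bore_mouth below 0.003 m and angle between the z axis of scope and the z axis of bore_mouth, either way round below 0.06 rad and contact force between scope and vice below 0.05 N and contact force between scope and the fingers above 1 N and linear speed of scope below 0.01 m/s and linear speed of plug below 0.05 m/s); the arm keeps its last pose, push and grip.
It fails at once if the borescope touches the cylinder or the vice (contact force between scope and vice above 0.2 N).
It fails at once if the end cover or a jar lid is moved by more than 20 mm (distance of any of end_cover, lid_large, lid_small from where it was at the start of the episode above 0.02 m).
It also fails if it takes over 72 s, if anything falls off the work surface, if the arm or the gripper's body presses on something with over 40 N, if the wrist force passes 120 N, or if a joint passes its speed limit or range.

ROBOT

A 6-joint arm with a two-finger parallel gripper is mounted at the origin on the work surface. World frame = base frame: x ahead of the robot, y to its left, z up, the work surface at z = 0. Lengths are in m, angles in rad, forces in N, time in s.
With the tool pointing down it reaches from about 0.375 to 0.9 m from the base axis. Payload 3.1 kg.
Tool frame: the origin (TCP) lies midway between the tips of the shut fingers; the grasp point (between the pads) lies behind it (r.grip_point_offset is the z of the grasp point in the tool frame, in m); z points along the fingers, y is the direction in which the jaws open and shut (so a half turn about z gives the same grasp; the last joint's range is limited). The gripper opens to 87 mm and grips with 3 to 60 N. Pads are 19 mm wide; open, the fingers measure 117 mm over their backs; the gripper's body (75 mm by 190 mm) begins 51 mm behind the grasp point.
Start: joints at [1.083, 0.527, 1.433, -0, 1.181, -0.178], TCP at [0.191, 0.595, 0.223] pointing down, gripper open.
Joint ranges: [-3.08, 3.08], [-0.75, 2.2], [0.22, 2.44], [-1.43, 4.57], [0, 2.65], [-2.85, 2.85]. Speed limits (rad/s): [2.79, 2.79, 3.14, 3.14, 3.14, 3.14].

INTERFACE

Orientations are given as a unit quaternion [x, y, z, w].
In Python, from bench import r, eyes, hand_in gives the robot as it stands. The module is installed in compiled form; this text tells all that it offers.
- The arm moves only by the tool arm_command, never from a script. Its argument "steps" is a list of rows, each a list of 7 numbers: the shift along the tool's x, y, z in cm, then the turn, a rotation vector about the tool's x, y, z in degrees, then the closure, from 0 (fully open) to 1 (shut). In form: [[x, y, z, rx, ry, rz, gripper], ...]. A call has 1 to 20 rows; each row shifts and turns the commanded pose from where the row before left it, along the tool's axes as they then stand; what a row does not reach is not made up. A row lasts 1/8 s, in which the tool goes at most 62.5 mm and 10.7 degrees, less where a joint would pass 70% of its speed; a pose out of reach is approached as far as the arm can. A call is refused whole if a number of a shift passes 6.25 or a number of a turn 10.7, either way. A call with a gripper value outside its range is refused whole. The fingers move at their own pace and stop on an object; the grip force is fixed at half the most. Time passes only in rows, so rows that do not move let the fingers close. It gives the time, the measured TCP pose, the force and the opening at its end, in the units of the state.
- r.observe(): the state, without advancing time (a new reading comes with each control period).
- eyes.snapshot(name): name is "scene" or "top"; returns a dict with "frame" (400x640x3 uint8, red, green, blue), "depth" (400x640 float32, m along the optical axis (not along the pixel's ray), 0 where there is no reading), "fx", "fy", "cx", "cy" (pixels), "cam_to_world" (4x4, takes a point from camera to world coordinates). Camera axes: x right, y down, z forward; pixel columns grow to the right and rows downward; lengths in m; the calibration is good to about 2 mm. A picture is of the moment at which its call begins.
- hand_in(): hands the job in, once; it reports no verdict.
The state is a dict: "time": time; "joint_positions": joint angles; "qd": joint speeds; "joint_torque": joint torques, N m; "position": TCP position; "ee_rot": TCP orientation; "wrist_force": force on the tool from outside, world axes, zero at the start; "torque": the same for the moment, N m; "opening": opening from 0.0 (shut) to 1.0 (fully open).
Only numpy, scipy, OpenCV 4.12 (cv2) and the standard library are available. Lean on these libraries where they do the work, as an engineer would, in place of code of your own. Each camera call takes 0.05 s, during which the arm holds its last target. There are 200 camera calls.

## Working session

There is one attempt and no reset: what is moved stays moved. The work goes in short steps, Python scripts to look and compute and a tool call to move; the robot and the scene stay as the last step left them, time stands still between calls to the robot, and variables do not carry over. Pictures are saved under pics/ and viewed, about 8 in all and at most 12, crops included, and the job is handed in when it is done.

Besides the shell and the picture viewer there is one more tool, called after "Request:" by a JSON object that holds its "method" and its "body", one argument or row to a line. arm_command: Moves the arm, as the interface text tells. Its arguments: {"type":"object","properties":{"steps":{"type":"array"}},"required":["steps"]}

```bash
mkdir -p pics; cat > h.py <<'E'
import numpy as np, cv2
from bench import r, eyes
def snap(n):
    s=eyes.snapshot(n); d=s["depth"]; v,u=np.mgrid[0:400,0:640]
    P=np.stack([(u-s["cx"])/s["fx"]*d,(v-s["cy"])/s["fy"]*d,d,np.ones_like(d)],-1)@np.array(s["cam_to_world"]).T
    P=P[...,:3]; P[d==0]=np.nan
    return s["frame"],P,s
def save(f,name,box=None,k=1):
    if box: f=f[box[1]:box[3],box[0]:box[2]]
    cv2.imwrite("pics/"+name+".png",cv2.resize(f[...,::-1],None,fx=k,fy=k,interpolation=cv2.INTER_CUBIC))
E
python3 - <<'E'
from h import *
for n in("scene","top"):
    f,P,s=snap(n); save(f,n+"0"); np.save(n+"0.npy",P); print(n,np.round(s["cam_to_world"],3).tolist(),s["fx"])
print(r.observe(), r.grip_point_offset)
E
```

```text
scene [[0.756, 0.406, -0.513, 1.096], [0.654, -0.458, 0.602, -0.709], [0.01, -0.791, -0.612, 0.854], [0.0, 0.0, 0.0, 1.0]] 403.85140806265275
top [[0.02, -0.98, 0.197, 0.198], [-1.0, -0.024, -0.016, 0.005], [0.021, -0.197, -0.98, 1.574], [0.0, 0.0, 0.0, 1.0]] 433.07715924688483
{'time': 0.1, 'joint_positions': array([ 1.08250831e+00,  5.28359997e-01,  1.43379031e+00, -4.73800673e-05,
        1.18142772e+00, -1.78476196e-01]), 'qd': array([ 0.0012983 , -0.002493  , -0.0033373 , -0.00087864, -0.00015589,
        0.00138181]), 'joint_torque': array([-7.91542243e-04, -4.40986919e+01, -1.77149427e+01,  6.34664716e-02,
        5.34954749e-02, -6.61244644e-05]), 'position': array([0.19019699, 0.59464493, 0.22167249]), 'ee_rot': array([ 1.54278157e-01,  9.88026955e-01, -9.45198047e-04, -3.04145428e-04]), 'wrist_force': array([-0.14482851, -0.29418362, -1.82045026]), 'torque': array([-0.04322381, -0.00956685, -0.01091862]), 'opening': 1.003453788619039} -0.0187
```

View pics/scene0.png

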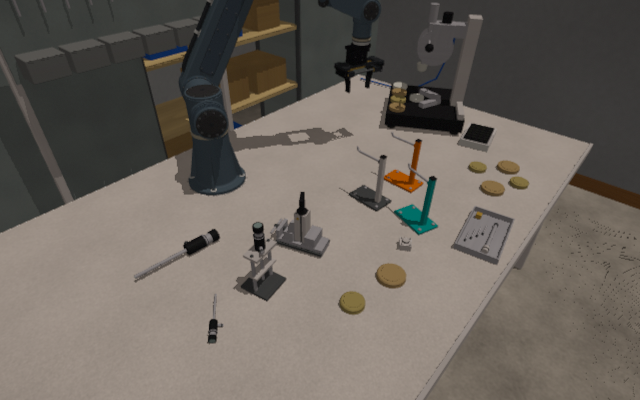

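View pics/top0.png

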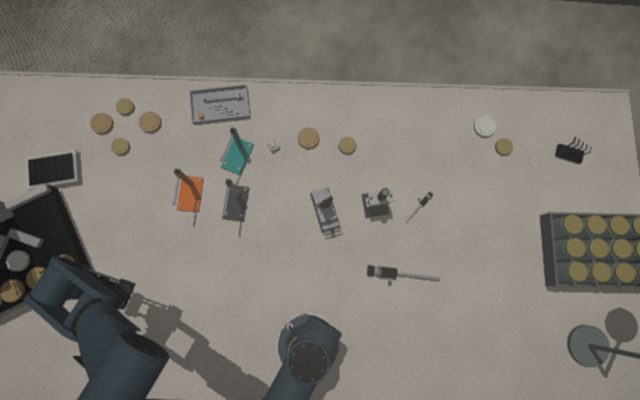

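The scene view shows the vice with the plug at about (302,235), the stand with the middle-sized scope at (262,265), and the grey hanger at (375,180). The orange hanger (410,160) and the turquoise one (425,205) are decoys. In the top view these sit at (326,212), (378,203) and (236,202).

```bash
python3 - <<'E'
from h import *
T=np.load("top0.npy");S=np.load("scene0.npy")
def pr(n,P,zs):
    for a,b in zs:
        q=P[(P[:,2]>a)&(P[:,2]<b)]
        if len(q)<3: print(n,a,b,len(q));continue
        (c,wh,an)=cv2.minAreaRect((q[:,:2]*1000).astype(np.float32))
        print(n,a,b,len(q),"mean",q.mean(0).round(4),"zmax",q[:,2].max().round(3),"rect",np.round(c,1),np.round(wh,1),round(an,1),"min",q.min(0).round(3)[:2],"max",q.max(0).round(3)[:2])
def box(P,u0,v0,u1,v1): q=P[v0:v1,u0:u1].reshape(-1,3); return q[~np.isnan(q[:,0])]
z={"vice":[(.03,.058),(.058,.066),(.12,.132),(.133,.142),(.145,.19),(.175,.19)],"stand":[(.004,.012),(.128,.138),(.14,.178),(.178,.186),(.19,.2),(.2,.22)],"hang":[(.004,.02),(.05,.15),(.155,.172),(.172,.184),(.184,.195)]}
bt={"vice":(306,182,346,242),"stand":(358,182,398,224),"hang":(220,174,252,240)}
bs={"vice":(278,188,332,254),"stand":(238,218,290,300),"hang":(345,140,393,212)}
for n in z:
    print("TOP"); pr(n,box(T,*bt[n]),z[n]); print("SCENE"); pr(n,box(S,*bs[n]),z[n])
f,_,_=snap("scene");save(f,"crop1",(225,130,405,310),4.4/1.0*0.75)
E
```

```text
TOP
vice 0.03 0.058 215 mean [ 0.4386 -0.061   0.0464] zmax 0.058 rect [465.2 -51.9] [165.8  68.8] 20.5 min [ 0.379 -0.111] max [ 0.55  -0.009]
vice 0.058 0.066 234 mean [ 0.4671 -0.0541  0.0615] zmax 0.066 rect [465.2 -56.3] [126.7  59.2] 17.8 min [ 0.399 -0.103] max [ 0.533 -0.012]
vice 0.12 0.132 39 mean [ 0.4705 -0.0537  0.1273] zmax 0.132 rect [475.9 -52.5] [36.4 35. ] 18.4 min [ 0.454 -0.073] max [ 0.494 -0.032]
vice 0.133 0.142 25 mean [ 0.4718 -0.056   0.1365] zmax 0.142 rect [473.2 -53.9] [26.4 33.4] 68.6 min [ 0.46  -0.072] max [ 0.488 -0.036]
vice 0.145 0.19 59 mean [ 0.4742 -0.0514  0.1801] zmax 0.19 rect [475.8 -52.3] [12.1 43. ] 36.1 min [ 0.459 -0.071] max [ 0.492 -0.034]
vice 0.175 0.19 49 mean [ 0.4757 -0.0524  0.1841] zmax 0.19 rect [476.1 -52.2] [11.6 42.8] 36.8 min [ 0.46 -0.07] max [ 0.492 -0.034]
SCENE
vice 0.03 0.058 395 mean [ 0.471  -0.0693  0.0454] zmax 0.058 rect [472.7 -56.6] [168.2  65.2] 13.3 min [ 0.385 -0.101] max [ 0.557 -0.012]
vice 0.058 0.066 294 mean [ 0.487  -0.0547  0.0613] zmax 0.066 rect [469.7 -55.9] [126.2  61.6] 18.3 min [ 0.405 -0.093] max
[... 2760 characters left out ...]
9 min [0.522 0.262] max [0.541 0.279]
SCENE
hang 0.004 0.02 569 mean [0.4959 0.2906 0.0088] zmax 0.02 rect [402.8 414.6] [169.6 477.7] 32.0 min [0.204 0.193] max [0.568 0.572]
hang 0.05 0.15 162 mean [0.5359 0.2685 0.1011] zmax 0.15 rect [535.8 269.4] [21.7 15.8] 35.7 min [0.523 0.261] max [0.543 0.282]
hang 0.155 0.172 89 mean [0.4961 0.2738 0.1647] zmax 0.172 rect [484.5 279.5] [ 17.5 121.3] 79.6 min [0.424 0.26 ] max [0.543 0.285]
hang 0.172 0.184 25 mean [0.5187 0.2713 0.1775] zmax 0.182 rect [483.3 272.2] [ 17.5 118.2] 88.5 min [0.424 0.262] max [0.542 0.282]
hang 0.184 0.195 23 mean [0.5344 0.2717 0.1873] zmax 0.19 rect [533.7 273.8] [20.3 17.5] 88.8 min [0.525 0.263] max [0.542 0.284]
```

View pics/crop1.png

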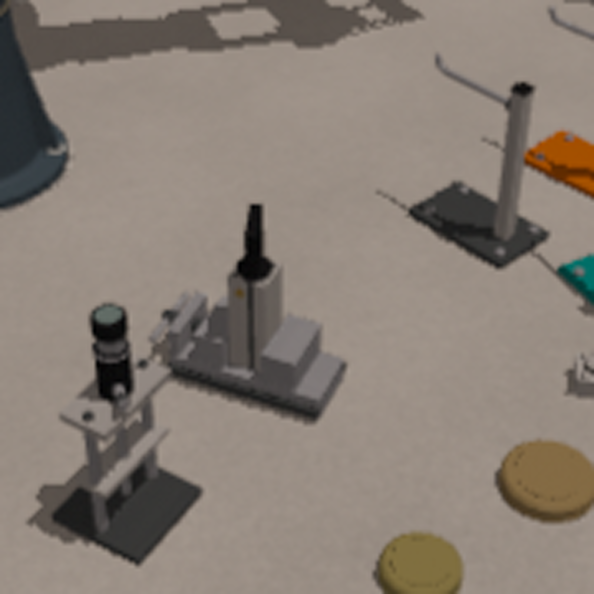

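The crop confirms three things: the grey hanger's hook leaves the post towards -x, the plug loop is turned relative to the vice, and the scope's light post faces the camera. The two cameras differ by about 4 mm in x, so I'll average them. Next I need the yaw angles.

```bash
python3 - <<'E'
from h import *
T=np.load("top0.npy");S=np.load("scene0.npy")
A=lambda v:round(float(np.degrees(np.arctan2(v[1],v[0]))),1)
for n,P,bv,bh,bc in(("top",T,(306,182,346,242),(220,174,252,240),(358,182,398,224)),("scene",S,(278,188,332,254),(345,140,393,212),(238,218,290,300))):
    g=lambda b:(lambda q:q[~np.isnan(q[:,0])])(P[b[1]:b[3],b[0]:b[2]].reshape(-1,3))
    q=g(bv); q=q[q[:,2]>.174]; w,V=np.linalg.eigh(np.cov(q[:,:2].T)); print(n,"loop long",A(V[:,1]))
    q=g(bh); post=q[q[:,2]>.183,:2].mean(0); q=q[(q[:,2]>.155)&(q[:,2]<.173)]
    d=np.linalg.norm(q[:,:2]-post,axis=1); k=(d>.02)&(d<.098); c=q[k,:2].mean(0); w,V=np.linalg.eigh(np.cov(q[k,:2].T))
    print("post",post.round(4),"rod mid",c.round(4),"line",A(V[:,1]),"post->mid",A(c-post),"z",q[k,2].mean())
    q=g(bc); ax=q[q[:,2]>.2,:2]; ax=(ax.min(0)+ax.max(0))/2; q=q[(q[:,2]>.14)&(q[:,2]<.156)]; d=np.linalg.norm(q[:,:2]-ax,axis=1)
    for p,dd in zip(q,d):
        if 0.018<dd<.04: print("  ",p.round(3),round(dd,3),A(p[:2]-ax))
E
```

```text
top loop long 127.7
post [0.5305 0.2715] rod mid [0.4722 0.2774] line 174.4 post->mid 174.2 z 0.16716507626591964
   [ 0.531 -0.25   0.154] 0.031 -20.7
   [ 0.531 -0.254  0.154] 0.032 -26.3
   [ 0.53  -0.257  0.155] 0.034 -31.3
   [ 0.508 -0.215  0.142] 0.025 75.2
   [ 0.505 -0.215  0.141] 0.025 82.5
   [ 0.506 -0.275  0.143] 0.037 -83.5
   [ 0.498 -0.201  0.141] 0.038 96.2
   [ 0.488 -0.225  0.14 ] 0.02 133.9
   [ 0.485 -0.249  0.14 ] 0.019 -150.3
   [ 0.477 -0.208  0.141] 0.04 128.1
scene loop long 126.6
post [0.5344 0.2717] rod mid [0.4772 0.2771] line 173.1 post->mid 174.6 z 0.16535695247729462
   [ 0.503 -0.207  0.141] 0.031 96.5
   [ 0.523 -0.248  0.155] 0.019 -32.3
   [ 0.524 -0.246  0.154] 0.019 -25.1
   [ 0.521 -0.25   0.151] 0.019 -40.4
   [ 0.526 -0.251  0.155] 0.023 -34.1
   [ 0.525 -0.247  0.152] 0.021 -26.6
   [ 0.524 -0.253  0.152] 0.023 -40.7
   [ 0.526 -0.251  0.152] 0.024 -34.8
   [ 0.53  -0.251  0.154] 0.026 -29.9
   [ 0.531 -0.249  0.153] 0.026 -24.5
   [ 0.528 -0.256  0.154] 0.028 -40.8
   [ 0.529 -0.254  0.153] 0.028 -35.9
   [ 0.531 -0.253  0.153] 0.029 -31.1
   [ 0.531 -0.25   0.151] 0.027 -25.6
   [ 0.533 -0.248  0.151] 0.029 -21.1
   [ 0.53  -0.258  0.153] 0.031 -41.2
   [ 0.531 -0.256  0.152] 0.031 -36.6
   [ 0.533 -0.254  0.152] 0.031 -32.1
   [ 0.536 -0.253  0.153] 0.033 -28.2
   [ 0.535 -0.25   0.149] 0.03 -22.6
   [ 0.529 -0.257  0.148] 0.029 -41.8
   [ 0.532 -0.257  0.149] 0.031 -37.1
   [ 0.534 -0.255  0.15 ] 0.032 -32.9
   [ 0.533 -0.251  0.146] 0.029 -27.3
   [ 0.536 -0.251  0.148] 0.032 -23.9
   [ 0.531 -0.256  0.145] 0.03 -37.6
   [ 0.532 -0.255  0.145] 0.031 -33.0
   [ 0.536 -0.254  0.147] 0.033 -29.3
```

Request:
{"method": "arm_command", "body": {
  "steps": [
    [-3.29,-3.73,-0.2,0,0,0,0],
    [-3.29,-3.73,-0.2,0,0,0,0],
    [-3.29,-3.73,-0.2,0,0,0,0],
    [-3.29,-3.73,-0.2,0,0,0,0],
    [-3.29,-3.73,-0.2,0,0,0,0],
    [-3.29,-3.73,-0.2,0,0,0,0],
    [-3.29,-3.73,-0.2,0,0,0,0],
    [-3.29,-3.73,-0.2,0,0,0,0],
    [-3.29,-3.73,-0.2,0,0,0,0],
    [-3.29,-3.73,-0.2,0,0,0,0],
    [-3.29,-3.73,-0.2,0,0,0,0],
    [-3.29,-3.73,-0.2,0,0,0,0],
    [-3.29,-3.73,-0.2,0,0,0,0],
    [-3.29,-3.73,-0.2,0,0,0,0],
    [0,0,0,0,0,8.8,0],
    [0,0,0,0,0,8.8,0.3],
    [0,0,0,0,0,8.8,0.4],
    [0,0,0,0,0,8.8,0.4],
    [0,0,0,0,0,0,0.4]
  ]
}}

```text
time: 2.52
position: [0.4698, -0.0425, 0.2504]
ee_rot: [0.445, 0.896, -0.0, -0.0]
wrist_force: [-0.1, 0.2, 0.4]
opening: 0.645
```

```bash
cat >> h.py <<'E'
from scipy.spatial.transform import Rotation as R
def to(p,yaw):
    "tool-frame shift (cm) in present orientation, then tool rotvec (deg), to TCP p, tool y at yaw, pointing down"
    o=r.observe(); C=R.from_quat(o["ee_rot"]); a=np.radians(yaw)
    D=R.from_matrix(np.array([[-np.sin(a)*-1,np.cos(a),0],[-np.cos(a),np.sin(a),0],[0,0,-1]]))
    print("t",round(o["time"],2),"pos",o["position"].round(4),"F",np.round(o["wrist_force"],1),"open",round(o["opening"],3))
    print("shift cm",(C.inv().apply(np.array(p)-o["position"])*100).round(2),"then turn",(C.inv()*D).as_rotvec(degrees=True).round(1))
    v=C.apply([0,1,0]); print("yaw now",np.degrees(np.arctan2(v[1],v[0])).round(1), "target for yaw=own: z-tilt",C.apply([0,0,1]).round(3))
E
python3 -c "
from h import *
to([.470,-.0416,.170],37)
"
```

```text
Traceback (most recent call last):
  File "h.py", line 15, in to
    D=R.from_matrix(np.array([[-np.sin(a)*-1,np.cos(a),0],[-np.cos(a),np.sin(a),0],[0,0,-1]]))
  File "scipy/spatial/transform/_rotation.pyx", line 1143, in scipy.spatial.transform._rotation.Rotation.from_matrix
ValueError: Non-positive determinant (left-handed or null coordinate frame) in rotation matrix 0: [[ 0.60181502  0.79863551  0.        ]
 [-0.79863551  0.60181502  0.        ]
 [ 0.          0.         -1.        ]].
```

Request:
{"method": "arm_command", "body": {
  "steps": [
    [0.07,0.05,2,0,0,0,0.4],
    [0,0,2,0,0,0,0.4],
    [0,0,2,0,0,0,0.4],
    [0,0,1,0,0,0,0.4],
    [0,0,1,0,0,0,0.4],
    [0,0,0,0,0,0,0.4]
  ]
}}

```text
time: 3.28
position: [0.4697, -0.0416, 0.1701]
ee_rot: [0.446, 0.895, -0.0, -0.001]
wrist_force: [1.0, -0.6, -0.5]
opening: 0.6
```

```bash
sed -i 's/\[\[-np.sin(a)\*-1,np.cos(a),0\],\[-np.cos(a),np.sin(a),0\]/[[-np.sin(a),np.cos(a),0],[np.cos(a),np.sin(a),0]/' h.py
python3 - <<'E'
from h import *
to([.470,-.0416,.170],37)
a,P,_=snap("scene"); b,Q,_=snap("top")
save(np.hstack([cv2.resize(a[160:260,250:350],(400,400)),cv2.resize(b[170:250,290:370],(400,400))]),"grasp1")
E
```

```text
t 3.27 pos [ 0.4697 -0.0416  0.1701] F [ 1.  -0.6 -0.5] open 0.6
shift cm [-0.02  0.02  0.01] then turn [-0.  -0.1  0.1]
yaw now 37.1 target for yaw=own: z-tilt [-0.001  0.    -1.   ]
```

View pics/grasp1.png

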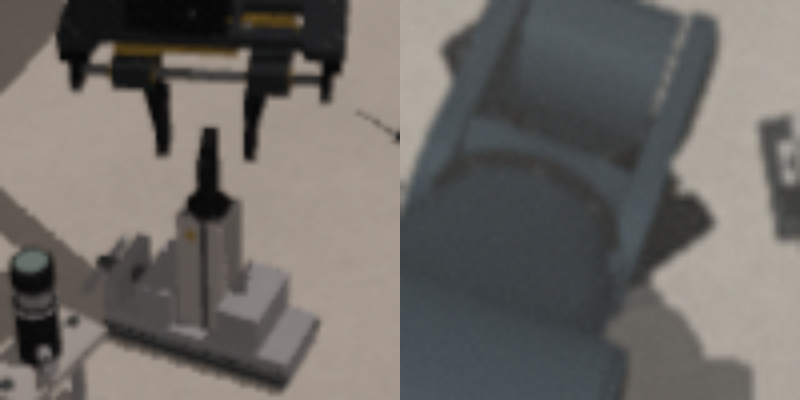

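The fingers straddle the loop's top bar: tips at (163,155) and (250,158) in the crop, bar at (208,130). Closing now.

Request:
{"method": "arm_command", "body": {
  "steps": [
    [0,0,0,0,0,0,1],
    [0,0,0,0,0,0,1],
    [0,0,0,0,0,0,1],
    [0,0,0,0,0,0,1],
    [0,0,0,0,0,0,1],
    [0,0,0,0,0,0,1],
    [0,0,0,0,0,0,1],
    [0,0,0,0,0,0,1]
  ]
}}

```text
time: 4.38
position: [0.4699, -0.0416, 0.1705]
ee_rot: [0.446, 0.895, -0.0, -0.0]
wrist_force: [0.5, 0.5, -0.6]
opening: 0.134
```

Request:
{"method": "arm_command", "body": {
  "steps": [
    [0,0,-0.5,0,0,0,1],
    [0,0,-1,0,0,0,1],
    [0,0,-1,0,0,0,1],
    [0,0,-1.5,0,0,0,1],
    [0,0,-2,0,0,0,1],
    [0,0,-2,0,0,0,1],
    [0,0,-1,0,0,0,1],
    [0,0,0,0,0,0,1]
  ]
}}

```text
time: 5.38
position: [0.4703, -0.0418, 0.2614]
ee_rot: [0.446, 0.895, 0.0, 0.001]
wrist_force: [0.6, -0.7, -0.6]
opening: 0.135
```

```bash
python3 -c "
from h import *
to([.3698,.3032,.26],-5.8)
"
```

```text
t 5.38 pos [ 0.4703 -0.0418  0.2614] F [ 0.6 -0.7 -0.6] open 0.135
shift cm [33.59 12.76  0.09] then turn [ 0.1  0.1 42.9]
yaw now 37.1 target for yaw=own: z-tilt [ 0.002 -0.001 -1.   ]
```

Request:
{"method": "arm_command", "body": {
  "steps": [
    [1.6,0.6,0,0,0,0,1],
    [3.2,1.2,0,0,0,0,1],
    [3.2,1.2,0,0,0,0,1],
    [3.2,1.2,0,0,0,0,1],
    [3.2,1.2,0,0,0,0,1],
    [3.2,1.2,0,0,0,0,1],
    [3.2,1.2,0,0,0,0,1],
    [3.2,1.2,0,0,0,0,1],
    [3.2,1.2,0,0,0,0,1],
    [3.2,1.2,0,0,0,0,1],
    [2.0,0.8,0,0,0,0,1],
    [1.2,0.56,0,0,0,0,1],
    [0,0,0,0,0,8.6,1],
    [0,0,0,0,0,8.6,1],
    [0,0,0,0,0,8.6,1],
    [0,0,0,0,0,8.6,1],
    [0,0,0,0,0,8.5,1],
    [0,0,0,0,0,0,1]
  ]
}}

```text
time: 7.62
position: [0.3688, 0.3032, 0.2601]
ee_rot: [0.742, 0.671, -0.001, -0.0]
wrist_force: [-0.2, -0.4, -0.6]
opening: 0.136
```

```bash
python3 - <<'E'
from h import *
to([.3698,.3032,.186],-5.8)
a,P,_=snap("scene"); save(a,"pre",(320,90,430,210),5); np.save("pre.npy",P)
b,P,_=snap("top"); np.save("preT.npy",P)
E
```

```text
t 7.62 pos [0.3688 0.3032 0.2601] F [-0.2 -0.4 -0.6] open 0.136
shift cm [0.02 0.11 7.41] then turn [-0.1  0.   0. ]
yaw now -5.8 target for yaw=own: z-tilt [-0.001 -0.001 -1.   ]
```

View pics/pre.png

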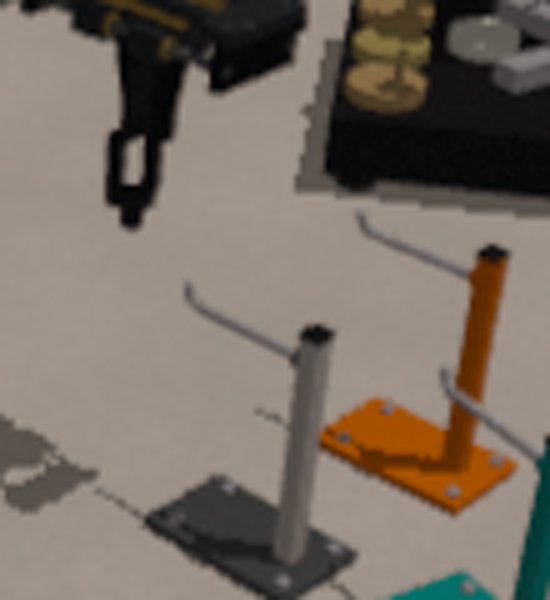

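The plug is held upright by one end of its top bar, with its opening facing along the rod. I'll check its lateral position against the rod in the same images.

```bash
python3 - <<'E'
from h import *
for n in("pre","preT"):
    P=np.load(n+".npy").reshape(-1,3)
    k=(abs(P[:,0]-.37)<.05)&(abs(P[:,1]-.29)<.05)
    for a,b in((.19,.211),(.211,.222),(.222,.252)):
        q=P[k&(P[:,2]>a)&(P[:,2]<b)]
        if len(q)>2: print(n,a,len(q),((q.min(0)+q.max(0))/2).round(4),q.min(0).round(4),q.max(0).round(4))
E
```

```text
pre 0.19 13 [0.3722 0.2869 0.2051] [0.3656 0.2808 0.2001] [0.3789 0.2931 0.21  ]
pre 0.211 16 [0.3763 0.2891 0.2165] [0.3672 0.274  0.2111] [0.3854 0.3043 0.2219]
pre 0.222 82 [0.3729 0.2888 0.2365] [0.3612 0.2654 0.2223] [0.3846 0.3123 0.2507]
preT 0.211 6 [0.3671 0.2832 0.2202] [0.3545 0.2777 0.2189] [0.3796 0.2887 0.2215]
preT 0.222 21 [0.3677 0.2785 0.2372] [0.3535 0.2661 0.2226] [0.382  0.291  0.2518]
```

Request:
{"method": "arm_command", "body": {
  "steps": [
    [0.2,0,2,0,0,0,1],
    [0,0,2.4,0,0,0,1],
    [0,0,2,0,0,0,1],
    [0,0,1,0,0,0,1],
    [0,1,0,0,0,0,1],
    [0,1.5,0,0,0,0,1],
    [0,1.6,0,0,0,0,1],
    [0,1.6,0,0,0,0,1],
    [0,1.6,0,0,0,0,1],
    [0,1.6,0,0,0,0,1],
    [0,1.2,0,0,0,0,1],
    [0,1.0,0,0,0,0,1],
    [0,0,0,0,0,0,1]
  ]
}}

```text
time: 9.35
position: [0.4807, 0.294, 0.1865]
ee_rot: [0.742, 0.67, 0.0, 0.0]
wrist_force: [0.4, 0.7, -1.3]
opening: 0.129
```

```bash
python3 - <<'E'
from h import *
to([.4793,.294,.1645],-5.8)
a,P,_=snap("scene"); save(a,"hook1",(330,110,430,190),6)
E
```

```text
t 9.35 pos [0.4807 0.294  0.1865] F [ 0.4  0.7 -1.3] open 0.129
shift cm [-0.01 -0.14  2.2 ] then turn [ 0.  -0.  -0.1]
yaw now -5.9 target for yaw=own: z-tilt [ 0.  0. -1.]
```

View pics/hook1.png

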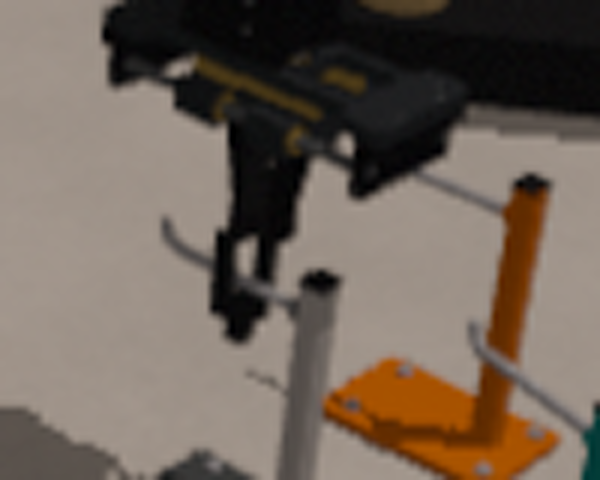

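The rod passes through the loop opening at about (245,280), clear of the gripper body. Now I'll lower the plug onto the rod.

Request:
{"method": "arm_command", "body": {
  "steps": [
    [0,0,0.5,0,0,0,1],
    [0,0,0.5,0,0,0,1],
    [0,0,0.5,0,0,0,1],
    [0,0,0.4,0,0,0,1],
    [0,0,0.3,0,0,0,1],
    [0,0,0,0,0,0,1]
  ]
}}

```text
time: 10.15
position: [0.48, 0.2943, 0.1643]
ee_rot: [0.742, 0.67, 0.0, -0.0]
wrist_force: [0.6, 1.2, -1.6]
opening: 0.133
```

Request:
{"method": "arm_command", "body": {
  "steps": [
    [0,0,0.1,0,0,0,1],
    [0,0,0,0,0,0,0.84],
    [0,0,0,0,0,0,0.8],
    [0,0,0,0,0,0,0.75],
    [0,0,0,0,0,0,0.7],
    [0,0,0,0,0,0,0.65],
    [0,0,0,0,0,0,0.65],
    [0,0,0,0,0,0,0.65],
    [0,0,0,0,0,0,0.65]
  ]
}}

```text
time: 11.28
position: [0.4799, 0.2942, 0.1635]
ee_rot: [0.742, 0.67, 0.0, -0.0]
wrist_force: [-0.8, 2.3, 0.6]
opening: 0.349
```

```bash
python3 - <<'E'
from h import *
to([.4793,.294,.26],-5.8)
a,P,_=snap("scene"); save(a,"hook2",(330,110,430,190),6)
E
```

```text
t 11.28 pos [0.4799 0.2942 0.1635] F [-0.8  2.3  0.6] open 0.349
shift cm [-0.02 -0.06 -9.65] then turn [-0.  -0.  -0.1]
yaw now -5.9 target for yaw=own: z-tilt [-0.  0. -1.]
```

View pics/hook2.png

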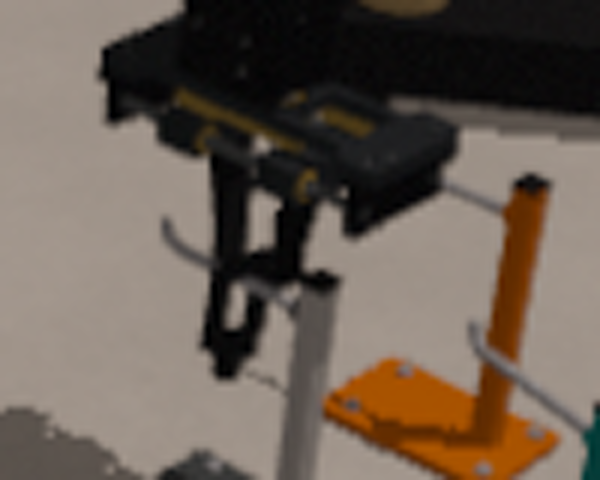

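The plug hangs from the rod at about (228,340), free of the fingers. I'll retreat upward and look at it again, along with the scope.

Request:
{"method": "arm_command", "body": {
  "steps": [
    [0,0,-0.6,0,0,0,0.65],
    [0,0,-1,0,0,0,0.65],
    [0,0,-1,0,0,0,0.65],
    [0,0,-1.5,0,0,0,0.65],
    [0,0,-2,0,0,0,0.65],
    [0,0,-2,0,0,0,0.65],
    [0,0,-2,0,0,0,0.5],
    [0,0,0,0,0,-10.6,0.3],
    [0,0,0,0,0,-10.6,0.3],
    [0,0,0,0,0,-10.6,0.3],
    [0,0,0,0,0,-10.6,0.3],
    [0,0,0,0,0,-10.6,0.3],
    [0,0,0,0,0,-10.6,0.3],
    [0,0,0,0,0,-1.3,0.3]
  ]
}}

```text
time: 13.08
position: [0.4801, 0.294, 0.2655]
ee_rot: [0.267, 0.964, 0.0, 0.0]
wrist_force: [-0.4, 0.1, 0.3]
opening: 0.701
```

```bash
python3 - <<'E'
from h import *
to([.505,-.2387,.255],59)
a,P,_=snap("scene"); np.save("hang.npy",P);b,Q,_=snap("top"); np.save("hangT.npy",Q)
p=(a[110:210,330:430]); q=cv2.resize(p,(500,500)); save(q,"hook3")
for P in(P,Q):
    q=P.reshape(-1,3); q=q[(abs(q[:,0]-.478)<.03)&(abs(q[:,1]-.278)<.035)&(q[:,2]>.09)&(q[:,2]<.19)]
    print(q[q[:,2]<.13].mean(0),q.max(0),q.min(0))
E
```

```text
t 13.07 pos [0.4801 0.294  0.2655] F [-0.4  0.1  0.3] open 0.701
shift cm [-29.57 -44.38   1.04] then turn [ 0.  0. -0.]
yaw now 59.0 target for yaw=own: z-tilt [ 0.001  0.    -1.   ]
[0.48409245 0.27491767 0.12114684] [0.5066946  0.30550519 0.17913795] [0.44834717 0.25372063 0.1037492 ]<stdin>:7: RuntimeWarning: Mean of empty slice.
  ret = um.true_divide(
Traceback (most recent call last):
ValueError: zero-size array to reduction operation maximum which has no identity
```

View pics/hook3.png

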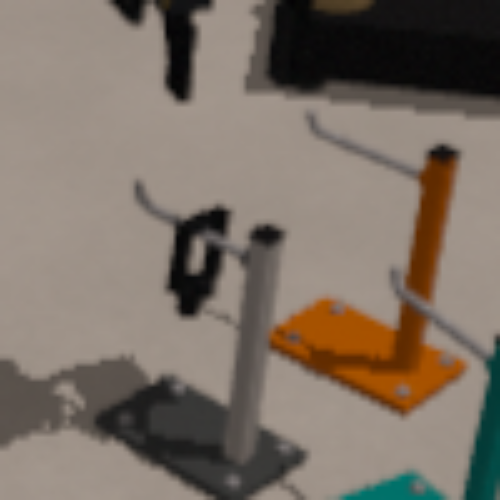

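The plug hangs freely on the grey hook at (198,260). On to the scope.

Request:
{"method": "arm_command", "body": {
  "steps": [
    [-2.96,-4.44,0,0,0,0,0.3],
    [-2.96,-4.44,0,0,0,0,0.3],
    [-2.96,-4.44,0,0,0,0,0.3],
    [-2.96,-4.44,0,0,0,0,0.3],
    [-2.96,-4.44,0,0,0,0,0.3],
    [-2.96,-4.44,0,0,0,0,0.3],
    [-2.96,-4.44,0,0,0,0,0.3],
    [-2.96,-4.44,0,0,0,0,0.3],
    [-2.96,-4.44,0,0,0,0,0.3],
    [-2.93,-4.42,0,0,0,0,0.3],
    [0,0,1,0,0,0,0.3],
    [0,0,0,0,0,0,0.3]
  ]
}}

```text
time: 14.68
position: [0.5043, -0.2377, 0.2535]
ee_rot: [0.268, 0.963, 0.001, -0.002]
wrist_force: [0.1, 0.8, -1.0]
opening: 0.699
```

```bash
python3 - <<'E'
from h import *
to([.505,-.2387,.148],59)
a,P,_=snap("scene"); save(a,"scope1",(220,180,320,280),5)
E
```

```text
t 14.68 pos [ 0.5043 -0.2377  0.2535] F [ 0.1  0.8 -1. ] open 0.699
shift cm [-0.15 -0.05 10.55] then turn [ 0.  -0.2 -0.1]
yaw now 58.9 target for yaw=own: z-tilt [-0.003  0.003 -1.   ]
```

View pics/scope1.png

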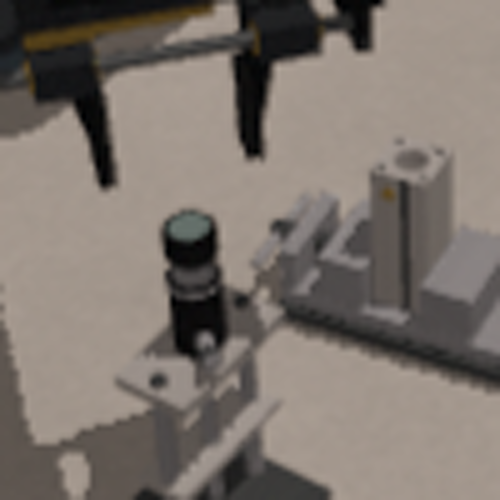

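The bore mouth is now clear at crop (410,158), which is pixel (302,211.6). The fingers line up over the scope body and the light post points at the camera. Descending.

Request:
{"method": "arm_command", "body": {
  "steps": [
    [-0.1,0,1.5,0,0,0,0.3],
    [0,0,2,0,0,0,0.3],
    [0,0,2,0,0,0,0.3],
    [0,0,2,0,0,0,0.3],
    [0,0,1.5,0,0,0,0.3],
    [0,0,1,0,0,0,0.3],
    [0,0,0.6,0,0,0,0.3],
    [0,0,0,0,0,0,0.3]
  ]
}}

```text
time: 15.72
position: [0.5062, -0.2391, 0.1484]
ee_rot: [0.267, 0.964, 0.0, -0.0]
wrist_force: [-0.2, -0.4, 0.0]
opening: 0.701
```

```bash
python3 - <<'E'
from h import *
to([.505,-.2387,.147],59)
E
```

```text
t 15.72 pos [ 0.5062 -0.2391  0.1484] F [-0.2 -0.4  0. ] open 0.701
shift cm [ 0.12 -0.03  0.14] then turn [ 0.  -0.   0.1]
yaw now 59.1 target for yaw=own: z-tilt [-0.  0. -1.]
```

Closing on the body.

Request:
{"method": "arm_command", "body": {
  "steps": [
    [0,0,0.1,0,0,0,0.5],
    [0,0,0,0,0,0,0.6],
    [0,0,0,0,0,0,0.65],
    [0,0,0,0,0,0,1],
    [0,0,0,0,0,0,1],
    [0,0,0,0,0,0,1],
    [0,0,0,0,0,0,1],
    [0,0,0,0,0,0,1]
  ]
}}

```text
time: 16.73
position: [0.5065, -0.2389, 0.1478]
ee_rot: [0.267, 0.964, 0.0, 0.0]
wrist_force: [1.3, 3.1, 3.3]
opening: 0.312
```

```bash
python3 - <<'E'
from h import *
to([.505,-.2387,.147],59)
E
```

```text
t 16.73 pos [ 0.5065 -0.2389  0.1478] F [1.3 3.1 3.3] open 0.312
shift cm [ 0.14 -0.06  0.08] then turn [0. 0. 0.]
yaw now 59.0 target for yaw=own: z-tilt [ 0.001  0.    -1.   ]
```

Request:
{"method": "arm_command", "body": {
  "steps": [
    [0,0,-0.4,0,0,0,1],
    [0,0,-0.8,0,0,0,1],
    [0,0,-1,0,0,0,1],
    [0,0,-1.5,0,0,0,1],
    [0,0,-1.5,0,0,0,1],
    [0,0,-1.5,0,0,0,1],
    [0,0,-1.5,0,0,0,1],
    [0,0,-1.5,0,0,0,1],
    [0,0,-1.5,0,0,0,1],
    [0,0,-1.5,0,0,0,1],
    [0,0,-1.3,0,0,0,1],
    [0,0,0,0,0,0,1],
    [0,0,0,0,0,0,1]
  ]
}}

```text
time: 18.35
position: [0.5058, -0.2389, 0.2871]
ee_rot: [0.267, 0.964, 0.0, -0.001]
wrist_force: [-0.1, -0.1, -2.2]
opening: 0.312
```

```bash
python3 - <<'E'
from h import *
to([.478,-.0525,.288],59)
a,P,s=snap("scene"); np.save("lift.npy",P); save(a,"lift",(220,150,320,270),5); cv2.imwrite("pics/raw_lift.png",a[...,::-1])
M=np.linalg.inv(s["cam_to_world"])
o=r.observe()["position"]
for z in(.160,.22,.27):
    c=M@[o[0],o[1],z,1]; print(z,c[0]/c[2]*s["fx"]+s["cx"],c[1]/c[2]*s["fy"]+s["cy"])
c=P.reshape(-1,3)
q=c[(abs(c[:,0]-o[0])<.02)&(abs(c[:,1]-o[1])<.02)]
for a in np.arange(.16,.27,.01):
    k=q[(q[:,2]>a)&(q[:,2]<a+.01)]; 
    if len(k): print(a.round(2),len(k),k.mean(0).round(4))
E
```

```text
t 18.35 pos [ 0.5058 -0.2389  0.2871] F [-0.1 -0.1 -2.2] open 0.312
shift cm [11.98 14.55 -0.07] then turn [ 0.  -0.1  0. ]
yaw now 59.0 target for yaw=own: z-tilt [-0.001  0.001 -1.   ]
0.16 258.8783077094752 241.31577542619618
0.22 256.9138856722976 223.04212303553996
0.27 255.15994912772268 206.72647083644287
0.16 9 [ 0.5057 -0.2398  0.1636]
0.17 10 [ 0.5065 -0.2406  0.1745]
0.18 9 [ 0.5077 -0.2405  0.1857]
0.19 12 [ 0.5058 -0.2398  0.1942]
0.2 10 [ 0.5062 -0.2406  0.2049]
0.21 9 [ 0.5072 -0.2403  0.2156]
0.22 13 [ 0.5064 -0.2398  0.2248]
0.23 11 [ 0.5067 -0.2409  0.2357]
0.24 10 [ 0.5054 -0.2391  0.2444]
0.25 13 [ 0.5062 -0.24    0.2547]
0.26 3 [ 0.5052 -0.2417  0.2627]
0.27 16 [ 0.5095 -0.2465  0.2775]
```

View pics/lift.png

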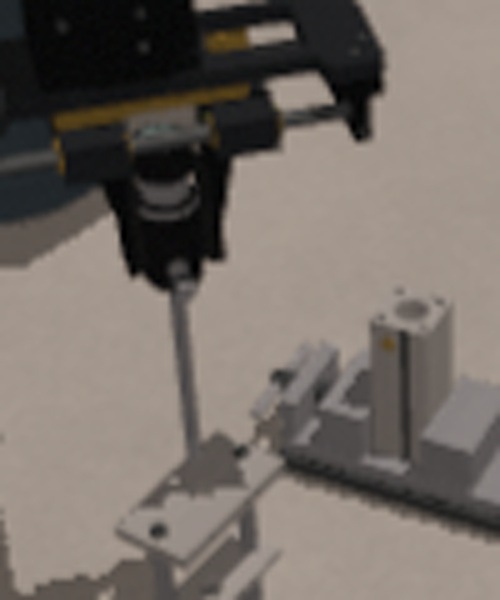

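The scope is lifted with its tube vertical. Its tip shows at pixel (258.6,241), and the TCP axis projects to (258.9,241.3), so the scene camera agrees with the arm to about 1 mm. Next I'll measure the bore mouth with that camera.

```bash
python3 - <<'E'
from h import *
for n,(u0,v0,u1,v1) in(("scene",(292,204,312,220)),("top",(306,182,346,242))):
    f,P,s=snap(n); C=np.array(s["cam_to_world"])
    def plane(u,v,z=.128):
        d=C[:3,:3]@np.array([(u-s["cx"])/s["fx"],(v-s["cy"])/s["fy"],1]); return C[:3,3]+d*(z-C[2,3])/d[2]
    g=f[...].astype(int).sum(-1)//3
    if n=="scene": print(g[v0:v1,u0:u1])
    m=np.zeros((400,640),np.uint8); m[v0:v1,u0:u1]=(P[v0:v1,u0:u1,2]>.118)&(P[v0:v1,u0:u1,2]<.135)
    ys,xs=np.nonzero(m)
    Q=np.array([plane(u,v) for u,v in zip(xs,ys)])
    c,wh,a=cv2.minAreaRect((Q[:,:2]*1000).astype(np.float32)); print(n,len(Q),np.round(c,1),np.round(wh,1),a)
    # holes: dark px inside
    h=np.zeros_like(m); h[v0:v1,u0:u1]=1; 
    Z=np.array([[plane(u,v)[:2] for u in range(u0,u1)] for v in range(v0,v1)])
    k=np.linalg.norm(Z-np.array(c)/1000,axis=-1)<.0135
    w=np.clip(np.percentile(g[v0:v1,u0:u1][k],85)-g[v0:v1,u0:u1],0,None)*k; w=np.where(w>12,w,0)
    print("dark centroid",(Z*w[...,None]).sum((0,1))/w.sum(),"px",[(np.arange(u0,u1)*w.sum(0)).sum()/w.sum(),(np.arange(v0,v1)*w.sum(1)).sum()/w.sum()],(w>0).sum())
E
```

```text
[[148 149 151 152 152 150 149 149 150 149 149 150 148 148 149 149 149 150
  151 151]
 [147 149 149 151 152 150 149 149 148 149 150 149 149 149 150 150 150 149
  151 150]
 [148 149 149 149 151 150 151 150 150 148 149 148 149 150 149 149 150 149
  150 149]
 [150 150 150 150 151 151 147 137 137 150 149 148 149 149 149 150 150 149
  149 149]
 [151 150 150 149 150 150 144 120 119 152 151 150 150 148 145 150 150 150
  148 148]
 [151 150 150 150 150 151 150 146 142 142 140 138 143 145 136 133 137 149
  146 149]
 [150 151 152 151 150 149 148 136 118 113 103 103 119 137 143 107 111 143
  138 150]
 [152 153 152 151 151 149 141 115 100  97  91  89  89 113 147 146 133 127
  126 150]
 [151 151 149 141 137 146 140 110 101  97  94  89  90 113 146 147 136 112
  126 149]
 [149 146 135 122 105 142 147 131 115 108 103 103 114 137 151 140 115 105
  126 150]
 [148 138 105 120 119 139 145 146 141 135 133 131 131 145 147 124 101 105
  126 151]
 [150 138  87  88  90 102 115 127 132 136 145 140 119 130 132 102 101 105
  127 151]
 [152 141  93  87  86  85  89  82  56  87 123 124 122 116 108 102 101 105
  126 150]
 [154 144 101  86  83  78  88  82  44  55  88  91 102 103 101 101 101 104
  126 149]
 [152 143 101  86  75  64  79  79  44  55  87  88  91  97 101 102 101 105
  125 149]
 [148 140 100  86  77  68  72  78  43  53  88  88  91  97 101 102 101 105
  126 150]]
scene 131 [483.3 -55.5] [40.6 45.3] 17.837764739990234
dark centroid [ 0.48089992 -0.05264813] px [np.float64(302.0863539445629), np.float64(212.15671641791045)] 26
top 96 [475.8 -52.7] [37.  36.8] 18.97372817993164
dark centroid [ 0.47794488 -0.05165788] px [np.float64(325.6941403734707), np.float64(203.36960721184803)] 31
```

```bash
python3 - <<'E'
from h import *
f,P,s=snap("scene"); C=np.array(s["cam_to_world"])
d=C[:3,:3]@np.array([(302.0-s["cx"])/s["fx"],(211.55-s["cy"])/s["fy"],1]); b=C[:3,3]+d*(.128-C[2,3])/d[2]
print(b); to([b[0],b[1],.285],59)
g=f.astype(int).sum(-1)//3; print(g[228:248,251:267])
E
```

```text
[ 0.4788559  -0.05078668  0.128     ]
t 18.55 pos [ 0.5059 -0.2389  0.2868] F [ 0.  -0.2 -2.6] open 0.316
shift cm [11.99 14.75  0.2 ] then turn [ 0.  -0.1  0.1]
yaw now 59.1 target for yaw=own: z-tilt [-0.001  0.001 -1.   ]
[[151 151 151 151 138  77  77  94 134 150 150 150 151 151 151 151]
 [152 151 151 151 139  83  77  88 124 150 149 148 149 149 149 149]
 [153 151 151 151 141  97  78  88 124 150 150 149 149 148 148 149]
 [152 151 152 150 142 106  78  86 119 149 150 149 149 147 149 149]
 [150 151 152 152 143 105  78  82 111 147 148 149 150 149 149 150]
 [149 150 151 151 143 110  78  80 108 147 148 150 151 150 150 151]
 [149 149 150 149 144 120  78  77 103 149 149 150 150 150 151 150]
 [147 148 148 148 145 126  78  77 100 146 151 148 143 145 150 149]
 [148 148 148 148 148 137  78  77  95 136 148 132 113 125 138 144]
 [149 148 147 148 148 138  78  79  96 128 129  94  84  87  99 122]
 [150 148 147 148 150 138  83  82  93  99  93  83  83  84  85 101]
 [149 148 148 149 151 142  98  82  85  79  83  84  84  85  83  80]
 [148 149 149 150 151 143 108  82  85  85  84  84  84  83  81  68]
 [147 148 148 151 150 138 100  82  87  84  84  84  84  84  84  78]
 [147 148 149 150 142 115  83  83  84  81  83  83  84  84  85  84]
 [149 149 147 136 113  83  83  83  84  83  82  83  83  85  85  84]
 [150 147 134 104  83  82  83  84  84  83  83  83  84  84  83  82]
 [147 133 109 111 105  83  84  83  84  83  83  84  84  82  82  82]
 [134 103  98 130 120  83  83  84  85  87  86  85  82  83  83  81]
 [104  83  82  83  83  82  83  84  87  89  89  93 108 111 111 110]]
```

Request:
{"method": "arm_command", "body": {
  "steps": [
    [0.6,0.74,0,0,0,0,1],
    [1.2,1.48,0,0,0,0,1],
    [1.2,1.48,0,0,0,0,1],
    [1.2,1.48,0,0,0,0,1],
    [1.2,1.48,0,0,0,0,1],
    [1.2,1.48,0,0,0,0,1],
    [1.2,1.48,0,0,0,0,1],
    [1.2,1.48,0,0,0,0,1],
    [1.2,1.48,0,0,0,0,1],
    [1.2,1.48,0,0,0,0,1],
    [0.6,0.78,0,0,0,0,1],
    [0,0,1.0,0,0,0,1],
    [0,0,0,0,0,0,1],
    [0,0,0,0,0,0,1]
  ]
}}

```text
time: 20.3
position: [0.4797, -0.0508, 0.2773]
ee_rot: [0.267, 0.964, -0.0, -0.0]
wrist_force: [0.2, -0.7, -2.2]
opening: 0.309
```

```bash
python3 - <<'E'
from h import *
to([.4797,-.05,.2776],59)
f,P,s=snap("scene"); save(f,"hov",(272,180,332,235),10)
g=f.astype(int).sum(-1)//3; print(g[190:218,292:312])
M=np.linalg.inv(s["cam_to_world"]);o=r.observe()["position"]
for z in(o[2]-.1278,.17,.19,.21):
    c=M@[o[0],o[1],z,1]; print(z.__round__(4),c[0]/c[2]*s["fx"]+s["cx"],c[1]/c[2]*s["fy"]+s["cy"])
c=P.reshape(-1,3)
q=c[(abs(c[:,0]-o[0])<.012)&(abs(c[:,1]-o[1])<.012)&(c[:,2]>.155)&(c[:,2]<.26)]; print("tube surf",len(q),np.median(q,0),q.mean(0))
L=np.load("lift.npy").reshape(-1,3); q=L[(abs(L[:,0]-.5058)<.012)&(abs(L[:,1]+.2389)<.012)&(L[:,2]>.165)&(L[:,2]<.26)]; print("before",np.median(q,0),q.mean(0))
E
```

```text
t 20.3 pos [ 0.4797 -0.0508  0.2773] F [ 0.2 -0.7 -2.2] open 0.309
shift cm [ 0.04  0.06 -0.03] then turn [-0. -0.  0.]
yaw now 59.0 target for yaw=own: z-tilt [-0. -0. -1.]
[[152 151 151 150 151 150 149 144 120  76  87 123 149 149 149 149 149 148
  148 148]
 [151 151 152 151 150 150 150 145 120  77  89 123 148 149 149 149 148 148
  148 147]
 [150 151 152 151 150 150 151 146 120  77  88 124 148 149 148 149 149 149
  148 148]
 [150 151 151 152 151 152 152 148 122  77  88 123 148 148 148 148 149 149
  149 150]
 [151 151 152 152 151 150 150 146 121  77  88 124 148 147 148 148 148 149
  150 151]
 [150 151 152 152 151 150 150 146 121  77  86 120 149 149 148 148 148 148
  148 148]
 [150 150 151 152 152 151 150 146 121  78  81 111 148 150 150 149 148 148
  148 147]
 [149 149 150 152 150 149 148 144 117  77  81 111 149 149 150 149 148 148
  149 149]
 [149 150 151 151 150 150 150 144 120  77  81 113 149 148 149 149 149 149
  149 150]
 [150 152 151 151 150 151 150 150 138  77  81 113 148 148 148 149 149 149
  149 151]
 [151 152 151 151 151 151 149 150 138  77  81 112 148 147 148 148 149 148
  
[... 1095 characters left out ...]
114 104
  125 148]
 [147 137 105 119 118 137 143 145 137 130 131 130 130 144 145 122 100 104
  125 150]
 [148 136  87  87  90 100 115 126 131 135 144 138 118 128 131 101 100 104
  125 150]
 [151 140  91  86  86  83  88  81  55  86 122 122 120 115 107 100 101 104
  125 148]
 [152 143 100  86  81  77  86  81  43  54  87  90 101 103 101 100 100 104
  125 148]]
0.1496 302.1583483249902 205.72848505486803
0.17 302.0615446408697 199.9979233568479
0.19 301.96433247704834 194.24318057367876
0.21 301.8649680837294 188.3610306155015
tube surf 80 [ 0.48084282 -0.05270377  0.20420823] [ 0.4804734  -0.05211629  0.20660883]
before [ 0.50677208 -0.24077513  0.21628496] [ 0.50639564 -0.24018159  0.21558332]
```

View pics/hov.png

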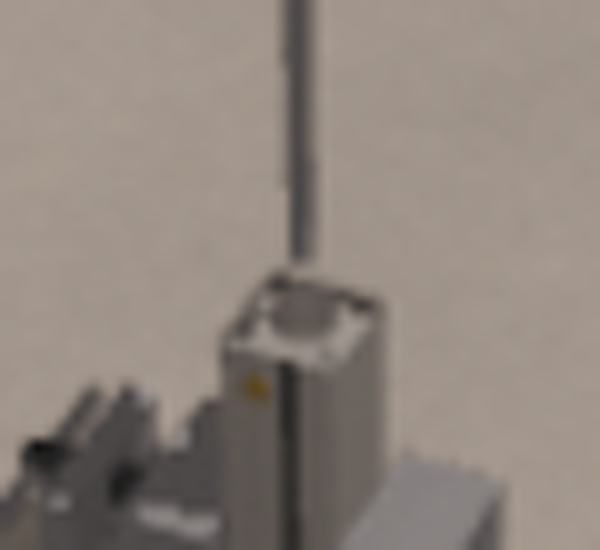

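The tube tip is at about (301.7,205.5) and the bore centre at (302.0,211.6). Sideways they line up. Along the viewing direction the scope sits about 1 mm too far from the camera, so I'll correct that and come down to just above the mouth.

Request:
{"method": "arm_command", "body": {
  "steps": [
    [-0.1,-0.02,0,0,0,0,1],
    [0,0,0.5,0,0,0,1],
    [0,0,0.5,0,0,0,1],
    [0,0,0.5,0,0,0,1],
    [0,0,0.2,0,0,0,1],
    [0,0,0,0,0,0,1],
    [0,0,0,0,0,0,1]
  ]
}}

```text
time: 21.22
position: [0.4805, -0.0509, 0.2607]
ee_rot: [0.267, 0.964, -0.0, 0.0]
wrist_force: [-0.4, -0.5, -2.9]
opening: 0.313
```

```bash
python3 - <<'E'
from h import *
to([.4797,-.05,.2776],59)
f,P,s=snap("scene"); save(f,"hov2",(282,190,322,225),15)
g=f.astype(int).sum(-1)//3; print(g[198:217,292:312])
M=np.linalg.inv(s["cam_to_world"]);o=r.observe()["position"]
for z in(o[2]-.1278,.16):
    c=M@[o[0],o[1],z,1]; print(z.__round__(4),c[0]/c[2]*s["fx"]+s["cx"],c[1]/c[2]*s["fy"]+s["cy"])
E
```

```text
t 21.23 pos [ 0.4805 -0.0509  0.2607] F [-0.4 -0.5 -2.9] open 0.313
shift cm [ 0.11  0.03 -1.69] then turn [0.  0.  0.1]
yaw now 59.1 target for yaw=own: z-tilt [ 0. -0. -1.]
[[149 151 152 151 150 151 151 149 136  76  83 114 150 149 149 149 149 148
  149 150]
 [151 152 151 150 150 151 151 150 138  76  83 114 149 148 149 148 149 149
  150 151]
 [151 152 151 151 152 151 151 150 137  76  81 110 149 148 148 148 149 148
  149 151]
 [150 150 151 151 153 151 150 150 138  80  77 103 148 148 148 149 150 149
  148 149]
 [149 149 148 150 149 150 150 150 139  89  77 103 148 148 149 149 150 149
  148 149]
 [149 149 150 150 148 149 149 149 140  91  77 102 148 147 148 148 149 149
  149 149]
 [147 148 150 151 151 149 148 149 140  91  77 103 147 147 148 148 148 148
  150 151]
 [146 148 149 150 150 149 148 148 138  90  77 103 149 148 148 149 149 148
  149 150]
 [148 147 147 148 149 149 147 140 128  91  78 106 148 148 148 149 149 148
  149 149]
 [149 149 148 149 150 149 142 109  89  87  80 104 140 144 148 148 149 149
  149 149]
 [151 149 148 148 147 139 126  91  63  78  81  90 113 124 133 139 145 144
  148 147]
 [151 150 149 147 137 105  89  94  83  78  85  90  85  83  81 100 117 126
  141 148]
 [149 151 152 145 118  85  92 105  89  81  85  90  87  85  83  72  65  95
  124 149]
 [150 151 149 133  95  85  84  87  93  85  88  88  86  91 110 112 107  99
  116 149]
 [150 147 134 100  76  83  87  92  85  87  90  88  89 113 145 147 134 103
  115 148]
 [148 140 103  70  58  80 100 124 105 101 103 102 113 136 150 139 110  84
  116 149]
 [147 135  86  83  80  94 116 144 138 131 132 130 130 144 146 123  98  90
  116 150]
 [149 137  87  87  89 100 115 126 131 135 145 139 117 130 131 101 101 100
  116 150]
 [151 140  92  87  85  85  88  81  56  87 122 123 120 116 107 102 101 101
  119 149]]
0.1329 302.3802709753343 210.45658149640323
0.16 302.25549915614164 202.9477984051103
```

View pics/hov2.png

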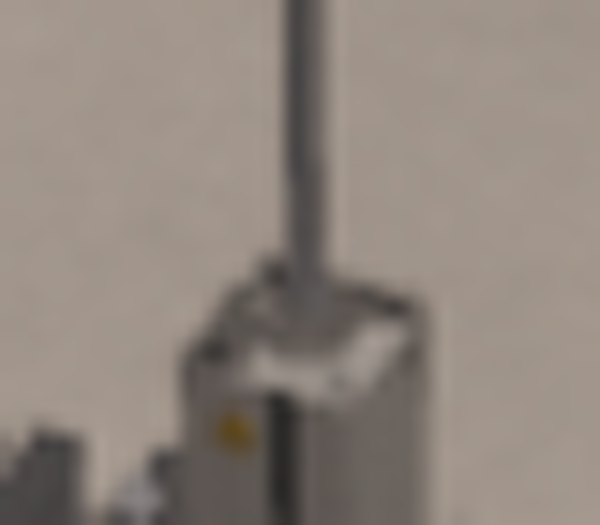

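The tube is at column 301.9–302.0 and the bore at 302.0, and the rows agree to about 0.3 px. Lowering into the bore.

Request:
{"method": "arm_command", "body": {
  "steps": [
    [0,0,0.4,0,0,0,1],
    [0,0,0.4,0,0,0,1],
    [0,0,0.4,0,0,0,1],
    [0,0,0.4,0,0,0,1],
    [0,0,0.4,0,0,0,1],
    [0,0,0.4,0,0,0,1],
    [0,0,0.4,0,0,0,1],
    [0,0,0.4,0,0,0,1],
    [0,0,0.4,0,0,0,1],
    [0,0,0.4,0,0,0,1],
    [0,0,0.4,0,0,0,1],
    [0,0,0.4,0,0,0,1],
    [0,0,0.4,0,0,0,1],
    [0,0,0.3,0,0,0,1],
    [0,0,0,0,0,0,1],
    [0,0,0,0,0,0,1],
    [0,0,0,0,0,0,1],
    [0,0,0,0,0,0,1]
  ]
}}

```text
time: 23.52
position: [0.4804, -0.0509, 0.2057]
ee_rot: [0.267, 0.964, -0.0, 0.0]
wrist_force: [-0.5, -0.3, -3.2]
opening: 0.311
```

```bash
python3 - <<'E'
from h import *
to([.4805,-.0509,.2057],59)
f,P,s=snap("scene")
g=f.astype(int).sum(-1)//3; print(g[203:216,294:310])
M=np.linalg.inv(s["cam_to_world"]);o=r.observe()["position"]
c=M@[o[0],o[1],.128,1]; print(c[0]/c[2]*s["fx"]+s["cx"],c[1]/c[2]*s["fy"]+s["cy"])
c=P.reshape(-1,3); q=c[(abs(c[:,0]-o[0])<.012)&(abs(c[:,1]-o[1])<.012)&(c[:,2]>.134)&(c[:,2]<.188)]; print("tube",len(q),np.median(q,0),q.mean(0))
q=c[(abs(c[:,0]-.478)<.03)&(abs(c[:,1]-.278)<.035)&(c[:,2]>.09)&(c[:,2]<.185)]; print("plug",q[q[:,2]<.13].mean(0),q.min(0),q.max(0))
E
```

```text
t 23.52 pos [ 0.4804 -0.0509  0.2057] F [-0.5 -0.3 -3.2] open 0.311
shift cm [-0.01  0.   -0.  ] then turn [0.  0.  0.1]
yaw now 59.1 target for yaw=own: z-tilt [ 0. -0. -1.]
[[150 150 149 149 149 150 138  77  76 103 148 147 148 148 148 150]
 [150 151 151 150 149 149 138  85  77 103 148 147 148 149 148 149]
 [149 150 150 149 148 149 138  90  76 103 149 149 148 149 149 149]
 [148 149 149 150 148 140 128  90  77 103 149 149 148 148 149 148]
 [149 149 150 149 133 102  88  86  77 103 148 148 148 148 149 149]
 [149 148 147 134 101  66  63  76  76 104 146 133 132 139 145 145]
 [149 148 137 105  86  85  83  77  77  96 124  84  82 100 117 127]
 [152 145 117  85  86  85  84  77  77  79  87  94 106  72  65  93]
 [150 133  96  85  83  84  81  76  77  78  87  99 124  83  79  87]
 [134 100  76  84  84  82  82  76  78  78  86  84  85  89  97  85]
 [103  71  58  80  86  84  83  79  79  80  94 115 115 111 110  85]
 [ 86  83  79  85  87  86  85  83  83  82 103 145 145 123  96  85]
 [ 87  87  86  86  88  86  78  90 107 105 106 129 131 101  96  85]]
302.3864631031717 211.78818128606963
tube 43 [ 0.48136765 -0.05292408  0.15946615] [ 0.48108303 -0.05259847  0.15858437]
plug [0.48389208 0.27346617 0.1202675 ] [0.45191989 0.25397975 0.10203631] [0.50507057 0.30821838 0.17948565]
```

The tube surface gives an axis at (0.479,-0.050) and the bore is at (0.479,-0.051). Wrist force is unchanged, the tip is about 50 mm down, and the plug has not moved. Handing in.

```bash
python3 -c "
from bench import hand_in; hand_in()"
```

```text
the job is handed in; nothing more can be done
```

The dust plug now hangs by its loop on the grey hanger's hook. The borescope is held upright in the bore with its tip about 50 mm below the mouth. I handed the job in at about 23.6 s of the 72 s allowed; no verdict comes back.

**Last checks**
- **Centring:** in the scene camera the tube's axis was within about 1 mm of the bore's centre.
- **Contact:** the wrist force barely changed during the lowering (z −2.9 to −3.2 N) and I saw no sign of contact. The measured tool tilt was zero.
- **Grip:** the fingers read about 27 mm on the 28 mm body.
- **Plug:** between letting go of it and handing in, it had not moved by more than about 2 mm, which is the camera noise.
- **Bystanders:** I never went near the end cover or the jar lids, and did not measure them again at the end.

**Disagreements**
- The top camera reads about 3–4 mm lower in x than the scene camera. For the final centring I relied on the scene camera, which matched the arm's own position to about 1–1.5 mm.
- The arm position when I gripped the plug suggested a bore centre about 1.5 mm from the camera's. That is within the plug's play in the bore.

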